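# Clear and close a tin-casting mould and hold it shut for the pour

### The job

Take the scraper block and use it, not the fingers, to wipe the three loose metal chips off the face of the mould base onto the bench, then stand the scraper back on the bench clear of the mould. Pick up the mould's top half by its handle, ease it down gently over the two dowels until it is fully home on the base, and keep hold of the handle, pressing the halves firmly together with about a kilo's weight (some 10 N): you finish while still holding and pressing, ready for the pour. Leave the other things on the bench where they are.

Things in the scene. Friction and masses are not known exactly. Their poses are not given: they have to be found in the camera images.
- mould_base: fixed lower half of a graphite casting mould: dark grey block 160 (x) x 100 (y) x 30 (z) mm, flat top face 30 mm above the bench. Origin: centre of its underside, on the bench; x along its length, z up. Two bright steel dowels stand on the face, on its long centre line. A steel edge clamp, 25 mm high, at each short end reaches 106 mm from the centre; the long sides are clear.
- dowel_a (a point): foot of the dowel 68 mm from the centre at the base's +x end, on its axis, level with the face. Dowel: 10 mm diameter, 14 mm tall, straight for 7 mm, then tapering to 5 mm at the tip
- dowel_b (a point): foot of the other, equal dowel, 68 mm from the centre at the -x end, level with the face; 126 mm of face is free between the two
- mould_top: loose upper half, about 0.45 kg: dark grey graphite plate 160 (x) x 92 (y) x 18 (z) mm, flat on the bench right side up, a bow handle and a flat pouring gate on top. Origin: centre of its underside; x along its length, z up. Fits the base either way round. Fully home, its underside lies on the base's face, 30 mm above the bench, its origin over the base's.
- handle (a point): centre of the bar of the aluminium handle, 49 mm above the plate's underside. Bar along the plate's x: 104 mm long, 14 mm wide (y), 14 mm high (42 to 56 mm above the underside), on two feet 45 mm either side of the centre; a clear 24 mm gap under the bar
- hole_a (a point): centre of the hole 68 mm from the centre at the plate's +x end, level with the underside; 12 mm diameter, right through the plate (1 mm of play all round a dowel)
- hole_b (a point): centre of the equal hole at the plate's -x end, level with the underside
- scraper: scraper block of pale wood with a white plastic sole, about 0.1 kg, standing on the bench: foot 96 (x) x 36 (y) x 16 (z) mm, flat sole; on it a grip rib 80 mm long (x), 20 mm wide (y), its top 53 mm above the sole. Origin: centre of the sole; x along its length, z up. It scrapes with either long edge, moving along its y, and fits between the dowels.
- grip (a point): middle of the scraper's grip rib, 38 mm above the sole
- chip_a: loose chip of bright tin flash from the last casting, one of three, 18 x 12 x 6 mm, about 10 g, lying on the middle of the base's face between the dowels (within 45 mm of the centre along the base's x and 36 mm along its y). Origin: centre of its underside
- chip_b: loose chip of bright tin flash from the last casting, one of three, 18 x 12 x 6 mm, about 10 g, lying on the middle of the base's face between the dowels (within 45 mm of the centre along the base's x and 36 mm along its y). Origin: centre of its underside
- chip_c: loose chip of bright tin flash from the last casting, one of three, 18 x 12 x 6 mm, about 10 g, lying on the middle of the base's face between the dowels (within 45 mm of the centre along the base's x and 36 mm along its y). Origin: centre of its underside
- spool: bystander: solder reel with yellow flanges, 56 mm across, 36 mm high. Origin: centre of its underside
- motor_a: bystander: small red-belled quadcopter motor, 28 mm across, 33 mm high to the shaft's end, standing upright. Origin: centre of its underside
- motor_b: bystander: another such motor, on the robot's side of the bench. Origin: centre of its underside
- tape: bystander: roll of yellow tape lying flat, 90 mm across, 24 mm high. Origin: centre of its underside
- driver: bystander: screwdriver with a blue handle, lying. Origin near its middle
- pliers: bystander: red-handled pliers lying flat, 155 mm long, 13 mm high. Origin: at their pivot
- flux: bystander: small amber jar of soldering flux with a black lid, 40 mm across, 45 mm high, on the robot's side of the bench. Origin: centre of its underside
There are look-alikes about, which are no part of the job. What is shaped like the mould_top but yellow is not meant.

How it is judged:
By the outcome, as a careful person would: the job done as asked, in the order asked, and still so for the second after the job is handed in, while the arm keeps its last pose, push and grip.
It also fails if it takes over 61 s, if anything falls off the work surface, if the arm or the gripper's body presses on something with over 40 N, if the wrist force passes 120 N, or if a joint passes its speed limit or range.

### The arm

A 7-joint arm with a two-finger parallel gripper is mounted at the origin on the work surface. World frame = base frame: x ahead of the robot, y to its left, z up, the work surface at z = 0. Lengths are in m, angles in degrees, forces in N, time in s.
With the tool pointing down it reaches from about 0.35 to 0.775 m from the base axis. Payload 3.1 kg.
Tool frame: the origin (TCP) lies at the very end of the fingers, on their centre line; the grasp point (between the pads) lies 19 mm behind it; z points along the fingers, x is the direction in which the jaws open and shut, and the axes are right-handed (so a half turn about z gives the same grasp; the last joint's range is limited). The gripper opens to 85 mm and grips with 20 to 120 N. Pads are 22 mm wide; open, the fingers measure 114 mm over their backs; the gripper's body (76 mm by 85 mm) begins 54 mm behind the grasp point. The pads swing forward as they close: fully open they stand 13 mm farther back than shut.
Start: joints at [-78.707, 17.813, 0.802, 86.603, -0.252, 75.585, -1.558], TCP at [0.13, 0.534, 0.231] pointing down, gripper open.
Joint ranges: [-154.91, 154.91], [-16.99, 109.72], [-72.82, 74.43], [7.12, 147.25], [-82.49, 262.49], [11.32, 116.49], [-174.64, 174.64]. Speed limits (degrees/s): [159.86, 159.86, 180, 180, 180, 180, 180].

### API

Orientations are given as a 3x3 rotation matrix whose columns are the frame's x, y, z axes.
In Python, from bench import sensors, camera, arm, models gives the robot as it stands. The module is installed in compiled form; this text tells all that it offers.
- The arm moves only by the tool step_arm, never from a script. Its argument "steps" is a list that holds one entry, the list of rows, each a list of 6 numbers: the shift along the tool's x, y, z in m, then the turn, a rotation vector about the tool's x, y, z in degrees. A call has exactly 10 rows; each row is the pose to reach, as a shift and turn from the pose commanded when the call began, along the tool's axes at that moment; what a row does not reach only later rows make up. A row lasts 1/10 s, in which the tool goes at most 50 mm and 8.59 degrees, less where a joint would pass 70% of its speed; a pose out of reach is approached as far as the arm can. A call with a gripper value outside its range is refused whole. "gripper" is the finger opening in m, from 0 to 0.0854, set as the call begins (left out, the last holds). The fingers move at their own pace and stop on an object; "grip_force" is the grip in N (left out, the last holds). Time passes only in rows, so rows that repeat a pose let the fingers close, or fill a call up. It gives the time, the measured TCP pose, the force and the opening at its end, in the units of the state.
- sensors.observe(): the state, without advancing time (a new reading comes with each control period).
- camera(name): name is "side" or "top"; returns a dict with "img" (400x640x3 uint8, blue, green, red), "range_z" (400x640 float32, m along the optical axis (not along the pixel's ray), 0 where there is no reading), "camera_matrix" (3x3 intrinsics, pixels), "D" ([k1, k2, p1, p2, k3] as OpenCV has them; the pictures are not rectified), "T" (4x4, takes a point from camera to world coordinates). Camera axes: x right, y down, z forward; pixel columns grow to the right and rows downward; lengths in m; the calibration is good to about 2 mm. A picture is of the moment at which its call begins.
- arm.close_job(): hands the job in, once; it reports no verdict.
Trained networks look in the newest picture that a camera, given by its name, has taken for a name from the list of things; names that differ only in an ending like _2 or _b are one class to them, and where a whole thing is asked for, a point or a joint stands for the part that bears it (a point fixed in the world has none). Each returns a list of dicts, best first, with "p" (0 to 1); they miss things now and then, are a little off and sometimes report something else, mostly with a low value. They report only what shows in the picture. A call takes as long as a camera call. They do not tell look-alikes from the thing itself.
- models.search_frame(label, camera): "centre" ([x, y, z] in m, in world coordinates, good to about 4 mm: the middle of the surface that is visible of it).
- models.masks_of(label, camera): "mask" (400x640 bool, what is visible of it).
- models.place_of(label, camera): "centre" ([x, y, z] in m, in world coordinates, good to about 4 mm: a listed point, or the origin of a listed thing).
The state is a dict: "clock": time; "q": joint angles; "dq": joint speeds; "joint_torque": joint torques, N m; "tool_pos": TCP position; "tool_rot": TCP orientation; "contact_force": force on the tool from outside, world axes, zero at the start; "moment": the same for the moment, N m; "finger_gap": finger opening in m.
Only numpy, scipy, OpenCV 4.12 (cv2) and the standard library are available. Lean on these libraries where they do the work, as an engineer would, in place of code of your own. Each camera call takes 0.05 s, during which the arm holds its last target.

## Working session

There is one attempt and no reset: what is moved stays moved. The work goes in short steps, Python scripts to look and compute and a tool call to move; the robot and the scene stay as the last step left them, time stands still between calls to the robot, and variables do not carry over. Pictures are saved under pics/ and viewed, and the job is handed in when it is done.

Besides the shell and the picture viewer there is one more tool, called after "Call:" as a command line: name --argument value ..., lists and objects as JSON in quotes. step_arm: Moves the arm, as the interface text tells. Its arguments: {"type":"object","properties":{"steps":{"type":"array"},"gripper":{"type":"number"},"grip_force":{"type":"number"}},"required":["steps"]}

```bash
mkdir -p pics; ls
python3 - <<'E'
from bench import sensors,camera,arm,models
import cv2,numpy as np
s=sensors.observe()
for k,v in s.items(): print(k,np.round(v,3).tolist())
for n in ("side","top"):
    c=camera(n); cv2.imwrite(f"pics/{n}0.png",c["img"]); np.savez(f"/tmp/{n}0.npz",**c)
    print(n,c["camera_matrix"].round(1).tolist(),np.round(c["D"],3),c["T"].round(3).tolist())
E
```

```text
pics
clock 0.0
q [-78.705, 17.862, 0.803, 86.693, -0.252, 75.583, -1.559]
dq [-0.052, 0.133, 0.148, 0.038, -0.054, -0.079, 0.01]
joint_torque [-0.0, -37.992, 0.146, -23.06, 0.012, 0.014, 0.0]
tool_pos [0.13, 0.534, 0.23]
tool_rot [[0.237, 0.972, -0.0], [0.972, -0.237, -0.002], [-0.002, 0.0, -1.0]]
contact_force [0.161, 1.295, 0.519]
moment [-0.019, -0.031, -0.03]
finger_gap 0.085
side [[442.8, 0.0, 315.3], [0.0, 442.8, 192.8], [0.0, 0.0, 1.0]] [-0.022  0.     0.     0.     0.   ] [[0.965, -0.18, 0.19, 0.225], [-0.261, -0.631, 0.731, -1.03], [-0.012, -0.755, -0.656, 0.973], [0.0, 0.0, 0.0, 1.0]]
top [[374.0, 0.0, 317.0], [0.0, 374.0, 198.2], [0.0, 0.0, 1.0]] [0.014 0.    0.    0.    0.   ] [[0.083, -0.975, 0.205, 0.239], [-0.997, -0.081, 0.017, -0.004], [0.0, -0.206, -0.979, 1.286], [0.0, 0.0, 0.0, 1.0]]
```

View pics/side0.png

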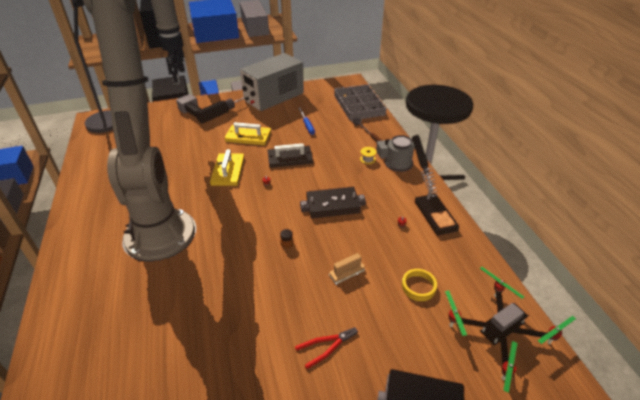

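View pics/top0.png

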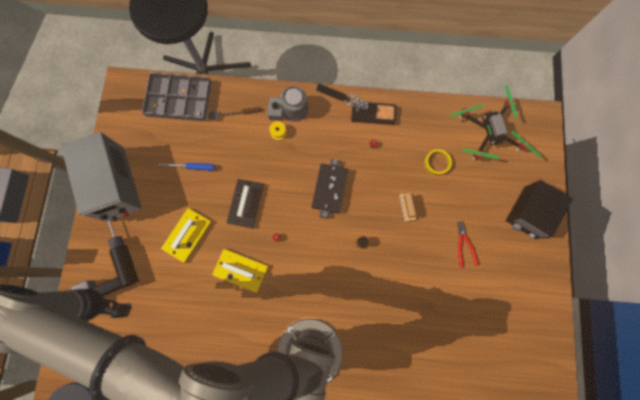

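Run:
```python
from bench import sensors,camera,arm,models
import numpy as np
for l in ["mould_base","dowel_a","mould_top","handle","hole_a","scraper","grip","chip_a","spool","motor_a","tape","driver","pliers","flux"]:
    for c in ("top","side"):
        print(l,c,[(round(d["p"],2),np.round(d["centre"],3).tolist()) for d in models.place_of(l,c)])
print(sensors.observe()["clock"])
```

```text
mould_base top [(0.81, [0.543, -0.021, 0.004]), (0.54, [0.466, 0.265, 0.051])]
mould_base side [(0.91, [0.542, -0.022, -0.002])]
dowel_a top [(0.61, [0.481, -0.008, 0.028]), (0.58, [0.61, -0.03, 0.03])]
dowel_a side [(0.97, [0.475, -0.017, 0.027]), (0.66, [0.614, -0.029, 0.031])]
mould_top top [(0.86, [0.345, 0.453, 0.001]), (0.78, [0.467, 0.266, 0.002])]
mould_top side [(0.95, [0.238, 0.254, -0.0]), (0.87, [0.468, 0.266, 0.001]), (0.58, [0.341, 0.445, 0.003])]
handle top [(0.93, [0.238, 0.256, 0.049]), (0.88, [0.34, 0.451, 0.051]), (0.72, [0.468, 0.266, 0.05])]
handle side [(0.9, [0.234, 0.256, 0.05]), (0.89, [0.34, 0.45, 0.049]), (0.62, [0.469, 0.265, 0.053])]
hole_a top [(0.95, [0.534, 0.256, 0.001]), (0.91, [0.259, 0.321, -0.0]), (0.9, [0.402, 0.42, 0.002]), (0.79, [0.398, 0.274, -0.002]), (0.7, [0.278, 0.482, 0.003]), (0.55, [0.22, 0.188, 0.0])]
hole_a side [(0.93, [0.255, 0.322, 0.0]), (0.75, [0.399, 0.274, 0.001]), (0.7, [0.4, 0.424, -0.002]), (0.62, [0.281, 0.48, -0.001]), (0.58, [0.22, 0.189, -0.002])]
scraper top [(0.81, [0.505, -0.297, -0.0])]
scraper side [(0.95, [0.503, -0.295, -0.002])]
grip top [(0.82, [0.504, -0.293, 0.038])]
grip side [(0.6, [0.499, -0.3, 0.041])]
chip_a top []
chip_a side [(0.33, [0.584, 0.488, 0.0])]
spool top [(0.72, [0.741, 0.18, -0.003])]
spool side [(0.78, [0.741, 0.183, 0.002])]
motor_a top [(0.51, [0.36, 0.144, 0.002]), (0.39, [0.721, -0.166, -0.0])]
motor_a side [(0.63, [0.358, 0.146, -0.001]), (0.48, [0.723, -0.166, 0.003])]
tape top [(0.84, [0.669, -0.398, 0.001])]
tape side []
driver top [(0.53, [0.584, 0.49, 0.001])]
driver side [(0.69, [0.581, 0.49, 0.001])]
pliers top [(0.68, [0.424, -0.485, 0.001]), (0.43, [0.506, -0.299, 0.0])]
pliers side [(0.86, [0.428, -0.484, 0.002]), (0.7, [0.466, 0.266, 0.003])]
flux top [(0.6, [0.363, -0.145, 0.001])]
flux side [(0.53, [0.368, -0.149, 0.003])]
1.5
```

Three things are shaped like the mould top, in the top image. The dark grey one is at (245,203), and two yellow ones are at (187,235) and (240,270). The dark grey one fits the description. I'll confirm it in enlarged crops.

Run:
```python
import cv2,numpy as np
t=np.load("/tmp/top0.npz")["img"]; s=np.load("/tmp/side0.npz")["img"]
def cr(i,x0,y0,x1,y1,W=400,H=300): return cv2.resize(i[y0:y1,x0:x1],(W,H),interpolation=cv2.INTER_CUBIC)
a=np.hstack([cr(t,205,165,285,225),cr(t,290,160,370,220)])
b=np.hstack([cr(s,250,130,330,190),cr(s,293,170,373,230)])
cv2.imwrite("pics/crop0.png",np.vstack([a,b]))
a=np.hstack([cr(t,370,180,450,240),cr(s,310,240,390,300)])
cv2.imwrite("pics/crop1.png",a)
```

```text
(no output)
```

View pics/crop0.png

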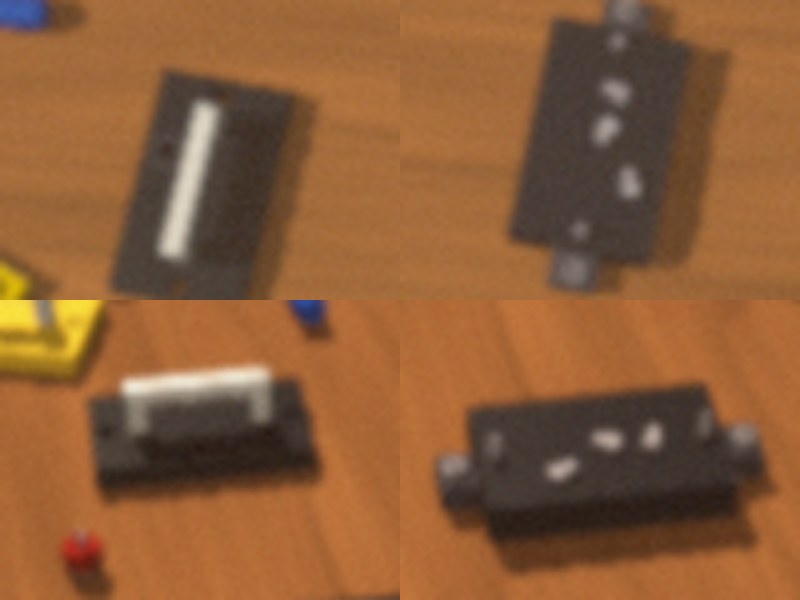

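View pics/crop1.png

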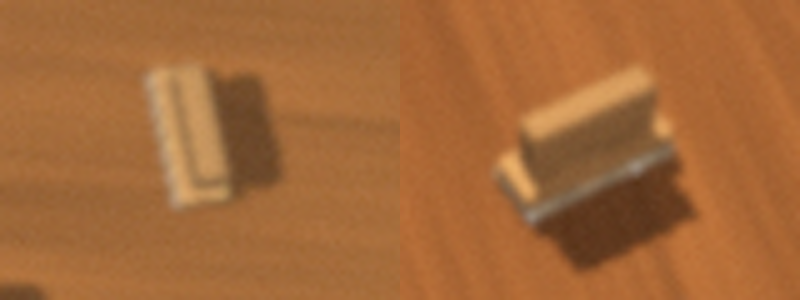

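The crops show the dark mould top (handle bar at top crop ~(190,180), holes in line with the bar), the base with three chips and two dowels, and the scraper standing at about (408,207). Next I'll measure poses from the depth and colour images already saved.

```bash
cat > h.py <<'E'
import cv2,numpy as np
def pts(c):
    K=c["camera_matrix"];D=np.asarray(c["D"],float);T=c["T"];z=c["range_z"]
    h,w=z.shape;u,v=np.meshgrid(np.arange(w),np.arange(h))
    p=cv2.undistortPoints(np.stack([u,v],-1).reshape(-1,1,2).astype(np.float64),K,D).reshape(h,w,2)
    P=np.dstack([p*z[...,None],z])@T[:3,:3].T+T[:3,3]
    P[z<=0]=np.nan
    return P
def onplane(c,uv,zw):
    p=cv2.undistortPoints(np.asarray(uv,np.float64).reshape(-1,1,2),c["camera_matrix"],np.asarray(c["D"],float)).reshape(-1,2)
    d=np.c_[p,np.ones(len(p))]@c["T"][:3,:3].T;o=c["T"][:3,3]
    return o+d*((zw-o[2])/d[:,2])[:,None]
def proj(c,P):
    R=c["T"][:3,:3].T;t=-R@c["T"][:3,3]
    return cv2.projectPoints(np.asarray(P,float),cv2.Rodrigues(R)[0],t,c["camera_matrix"],np.asarray(c["D"],float))[0].reshape(-1,2)
E
python3 - <<'E'
from h import *
for n in ("top","side"):
    c=dict(np.load(f"/tmp/{n}0.npz"));P=pts(c)
    def sel(cx,cy,r,z0,z1):
        with np.errstate(invalid='ignore'):
            return (np.hypot(P[...,0]-cx,P[...,1]-cy)<r)&(P[...,2]>z0)&(P[...,2]<z1)
    for nm,cx,cy,r,z0,z1 in [("bench",.5,-.15,.03,-.1,.1),("baseface",.543,-.021,.12,.026,.034),("base",.543,-.021,.13,.01,.06),("plate",.467,.266,.12,.012,.026),("bar",.467,.266,.12,.05,.062),("scr",.504,-.297,.09,.008,.024),("rib",.504,-.297,.09,.045,.062),("scrall",.504,-.297,.09,.008,.062)]:
        q=P[sel(cx,cy,r,z0,z1)]
        if len(q)<5: print(n,nm,len(q));continue
        (c0,s0,a0)=cv2.minAreaRect(q[:,:2].astype(np.float32)*1000)
        w,v=np.linalg.eigh(np.cov(q[:,:2].T))
        print(n,nm,len(q),"mean",q.mean(0).round(4),"rect",np.round(c0,1),np.round(s0,1),round(a0,1),"pca",round(np.degrees(np.arctan2(v[1,1],v[0,1])),1))
E
```

```text
top bench 223 mean [ 0.4997 -0.1502  0.0006] rect [ 499.5 -150.5] [56.9 57.6] 49.7 pca 103.0
top baseface 1135 mean [ 0.5432 -0.0245  0.0304] rect [542.6 -24.3] [ 99.8 205.7] 83.3 pca 173.1
top base 1457 mean [ 0.5412 -0.0244  0.03  ] rect [544.5 -24.5] [ 99.8 211.3] 83.3 pca 173.2
top plate 1041 mean [0.4654 0.2655 0.0188] rect [467.5 267.1] [ 94.1 160.7] 82.7 pca 172.8
top bar 140 mean [0.4662 0.2664 0.0564] rect [467.4 266.9] [ 15.7 104. ] 83.6 pca 173.3
top scr 119 mean [ 0.4943 -0.2925  0.0157] rect [ 506.1 -306.8] [ 92.1 104.4] 70.4 pca -160.5
top rib 143 mean [ 0.5017 -0.2971  0.0529] rect [ 502.9 -297.7] [78.8 20.6] 15.8 pca -166.6
top scrall 304 mean [ 0.4983 -0.2943  0.0359] rect [ 506.1 -306.8] [ 92.1 104.4] 70.4 pca -163.6
side bench 231 mean [ 0.4996 -0.1501  0.0018] rect [ 499.2 -149.6] [57.4 58. ] 22.1 pca 160.3
side baseface 929 mean [ 0.5432 -0.0266  0.0311] rect [544.2 -23.3] [109.4 199. ] 82.4 pca 172.3
side base 1439 mean [ 0.5411 -0.0326  0.029 ] rect [547.9 -23.6] [110. 219.] 82.8 pca 172.8
side plate 617 mean [0.4648 0.2536 0.0196] rect [466.6 264.7] [102.8 160.5] 84.3 pca 173.0
side bar 112 mean [0.4665 0.2624 0.056 ] rect [466.3 262.4] [ 23.9 102.4] 81.9 pca 173.3
side scr 218 mean [ 0.4974 -0.3081  0.016 ] rect [ 500.1 -287.4] [95.5 59.9] 12.1 pca -172.4
side rib 207 mean [ 0.5011 -0.2997  0.0528] rect [ 501.7 -297.3] [80.  23.2] 13.9 pca -165.4
side scrall 562 mean [ 0.4991 -0.3046  0.0342] rect [ 500.1 -287.4] [95.5 59.9] 12.1 pca -169.0
```

```bash
cat >> h.py <<'E'
def rect(c,cx,cy,yaw,zw,hx=.11,hy=.075,s=.0005):
    x=np.arange(-hx,hx,s);y=np.arange(hy,-hy,-s);X,Y=np.meshgrid(x,y);a=np.radians(yaw)
    W=np.stack([cx+X*np.cos(a)-Y*np.sin(a),cy+X*np.sin(a)+Y*np.cos(a),np.full_like(X,zw)],-1)
    uv=proj(c,W.reshape(-1,3)).reshape(X.shape+(2,)).astype(np.float32)
    return cv2.remap(c["img"],uv[...,0],uv[...,1],cv2.INTER_CUBIC)
E
python3 - <<'E'
from h import *
C={n:dict(np.load(f"/tmp/{n}0.npz")) for n in("top","side")}
def grid(im,s=.0005):
    im=im.copy();h,w=im.shape[:2]
    cv2.line(im,(w//2,0),(w//2,h),(0,255,0),1);cv2.line(im,(0,h//2),(w,h//2),(0,255,0),1);return im
def box(im,a,b,s=.0005):
    h,w=im.shape[:2];cv2.rectangle(im,(int(w/2-a/s),int(h/2-b/s)),(int(w/2+a/s),int(h/2+b/s)),(0,0,255),1);return im
rows=[]
for n in C:
    b=box(rect(C[n],.5435,-.0245,-6.8,.030),.08,.05)
    for sx in(-1,1): 
        h,w=b.shape[:2];cv2.circle(b,(int(w/2+sx*136),h//2),10,(0,255,0),1)
    t=box(rect(C[n],.4675,.267,-6.8,.018),.08,.046)
    rows.append(np.hstack([b[:,20:-20],t[:,20:-20]]))
cv2.imwrite("pics/rect0.png",cv2.resize(np.vstack(rows),(800,600)))
r=[]
for n in C:
    r.append(np.hstack([box(rect(C[n],.502,-.2975,14,.053,.06,.04,.0003),.04,.01,.0003),box(rect(C[n],.502,-.2975,14,.016,.06,.04,.0003),.048,.018,.0003)]))
cv2.imwrite("pics/rect1.png",np.vstack(r))
E
```

```text
(no output)
```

View pics/rect0.png

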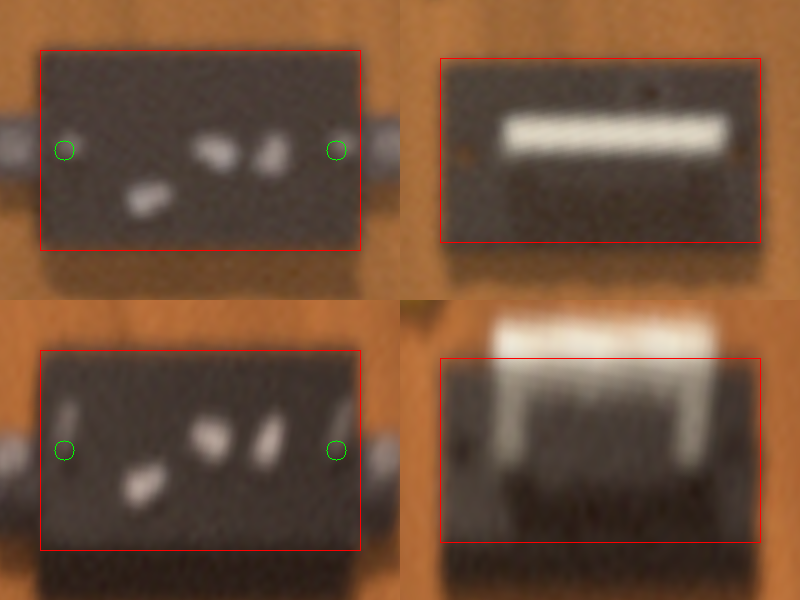

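View pics/rect1.png

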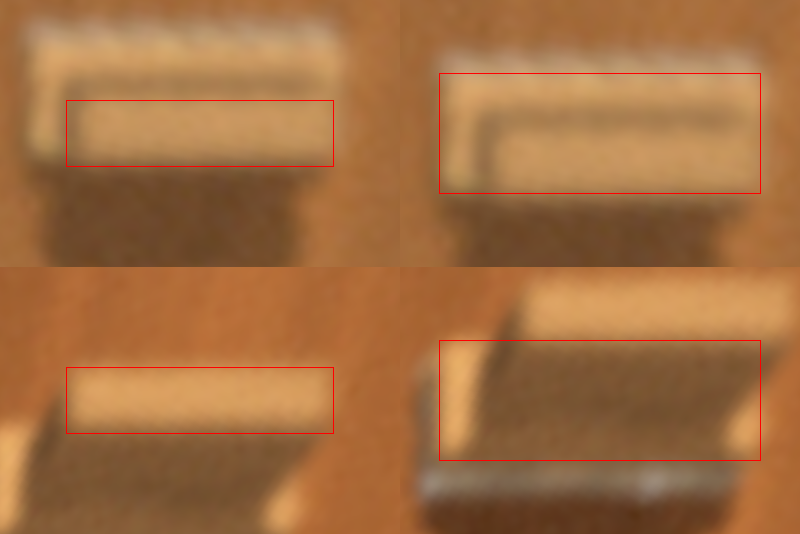

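Run:
```python
from h import *
C={n:dict(np.load(f"/tmp/{n}0.npz")) for n in("top","side")}
def edges(v,s,half,win=.008):
    # subpixel max-gradient near +-half ; v indexed over coordinate s
    g=np.abs(np.gradient(cv2.GaussianBlur(v.reshape(1,-1).astype(np.float32),(0,0),2).ravel()))
    out=[]
    for c0 in(-half,half):
        m=np.abs(s-c0)<win; w=g[m]-g[m].min(); w=w**2; out.append((w*s[m]).sum()/w.sum())
    return np.round(np.array(out)*1000,1)
st=.00025
def run(n,nm,cx,cy,yaw,z,hx,hy,xb,yb):
    im=rect(C[n],cx,cy,yaw,z,hx+.03,hy+.03,st)[...,2].astype(float)
    H,W=im.shape; x=(np.arange(W)-W/2)*st;y=-(np.arange(H)-H/2)*st
    for lo,hi in yb:
        m=(y>lo)&(y<hi); print(n,nm,"x edges y in",lo,hi,edges(im[m].mean(0),x,hx))
    for lo,hi in xb:
        m=(x>lo)&(x<hi); print(n,nm,"y edges x in",lo,hi,edges(im[:,m].mean(1)[::-1],y[::-1],hy))
for n in C:
    run(n,"base",.5435,-.0245,-6.8,.030,.08,.05,[(-.075,-.03),(-.03,.03),(.03,.075)],[(.025,.047),(-.047,-.025)])
    run(n,"plate",.4675,.267,-6.8,.018,.08,.046,[(-.075,-.055),(.055,.075)],[(.02,.043),(-.043,-.02)])
    run(n,"bar",.4675,.267,-6.8,.056,.052,.007,[(-.045,0),(0,.045)],[(-.004,.004)])
    run(n,"rib",.502,-.2975,14,.053,.04,.01,[(-.035,0),(0,.035)],[(-.006,.006)])
r=[]
for n in C:
    for cx,cy,z in((.5435,-.0245,.030),(.4675,.267,.018)):
        im=rect(C[n],cx,cy,-6.8,z,.10,.03,.00025).astype(float)
        im=np.clip((im-40)*2.2,0,255).astype(np.uint8)
        for d in(-.068,.068): cv2.drawMarker(im,(int(400+d*4000),120),(0,255,0),cv2.MARKER_CROSS,20,1)
        r.append(im[50:190])
cv2.imwrite("pics/dow.png",np.vstack(r))
```

```text
top base x edges y in 0.025 0.047 [-82.2  81. ]
top base x edges y in -0.047 -0.025 [-82.9  80.9]
top base y edges x in -0.075 -0.03 [-48.6  50.9]
top base y edges x in -0.03 0.03 [-48.3  50.8]
top base y edges x in 0.03 0.075 [-48.4  50.9]
top plate x edges y in 0.02 0.043 [-79.6  80.6]
top plate x edges y in -0.043 -0.02 [-79.6  81.8]
top plate y edges x in -0.075 -0.055 [-50.5  44.3]
top plate y edges x in 0.055 0.075 [-50.5  44.1]
top bar x edges y in -0.004 0.004 [-52.2  54.5]
top bar y edges x in -0.045 0 [-8.9  7.1]
top bar y edges x in 0 0.045 [-8.9  7. ]
top rib x edges y in -0.006 0.006 [-39.3  40.5]
top rib y edges x in -0.035 0 [-8.2 12.6]
top rib y edges x in 0 0.035 [-7.8 12.2]
side base x edges y in 0.025 0.047 [-81.8  79. ]
side base x edges y in -0.047 -0.025 [-79.9  78.6]
side base y edges x in -0.075 -0.03 [-47.9  51.1]
side base y edges x in -0.03 0.03 [-47.6  51.1]
side base y edges x in 0.03 0.075 [-47.2  50.9]
side plate x edges y in 0.02 0.043 [-80.2  78.2]
side plate x edges y in -0.043 -0.02 [-80.4  78.8]
side plate y edges x in -0.075 -0.055 [-45.8  45.1]
side plate y edges x in 0.055 0.075 [-47.7  44.4]
side bar x edges y in -0.004 0.004 [-54.3  50.8]
side bar y edges x in -0.045 0 [-10.1   9.2]
side bar y edges x in 0 0.045 [-9.6  9.8]
side rib x edges y in -0.006 0.006 [-39.8  38.6]
side rib y edges x in -0.035 0 [-7.6  9.7]
side rib y edges x in 0 0.035 [-7.4 10.1]
```

View pics/dow.png

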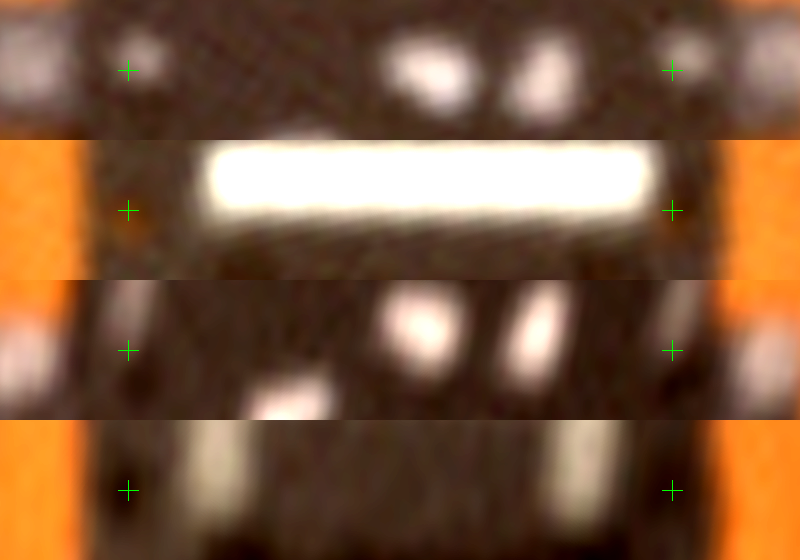

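Relative poses agree between the two cameras to about 1 mm:
- Base centre: (0.5435, -0.023), yaw -6.8°
- Plate centre: (0.4674, 0.266), yaw -6.8°
- Scraper: (0.5016, -0.296), yaw 14°
- Chips in the base frame: about (7,-2), (34,-4) and (-26,-25) mm. All fit inside one 96 mm wipe toward -y.

Next I'll plan the move to the scraper.

```bash
cat > plan.py <<'E'
import numpy as np
from scipy.spatial.transform import Rotation as R
def rows(p0,R0,W):
    """W: list of (x,y,z,yaw) world; prints rows in tool frame of p0,R0 , tool straight down"""
    out=[]
    for x,y,z,yaw in W:
        d=R0.T@(np.array([x,y,z])-p0); a=np.radians(yaw)
        Rt=np.array([[np.cos(a),np.sin(a),0],[np.sin(a),-np.cos(a),0],[0,0,-1.]])
        rv=R.from_matrix(R0.T@Rt).as_rotvec(degrees=True)
        out.append(list(np.round(d,3)+0.)+list(np.round(rv,1)+0.))
    return out
def down(yaw):
    a=np.radians(yaw);return np.array([[np.cos(a),np.sin(a),0],[np.sin(a),-np.cos(a),0],[0,0,-1.]])
def show(r):
    for k in range(0,len(r),10): print("["+",\n".join(str([float(v) for v in q]) for q in r[k:k+10])+"]\n")
E
python3 - <<'E'
from plan import *
from bench import sensors
s=sensors.observe(); p0=np.array(s["tool_pos"]);R0=np.array(s["tool_rot"])
print(s["clock"],p0)
N=27
W=[]
for i in range(1,31):
    f=min(1,i/N);f=f*f*(3-2*f)*.5+f*.5
    az=np.radians(76.3+(-30.54-76.3)*f);r=.5496+(.5824-.5496)*f
    W.append((r*np.cos(az),r*np.sin(az),.230+(.11-.23)*f,76.3+(-76-76.3)*f))
for k in range(3):
    if k==0:P,Rr=p0,R0
    else: P=np.array(W[10*k-1][:3]);Rr=down(W[10*k-1][3])
    show(rows(P,Rr,W[10*k:10*k+10])); print(W[10*k+9])
E
```

```text
1.5 [0.13004984 0.5344058  0.23128089]
[[0.0, 0.021, 0.004, 0.0, 0.0, 3.1],
[-0.001, 0.046, 0.007, 0.0, 0.0, 6.9],
[-0.003, 0.075, 0.01, 0.0, 0.0, 11.1],
[-0.007, 0.107, 0.014, 0.0, 0.0, 15.8],
[-0.014, 0.141, 0.018, 0.0, 0.0, 21.0],
[-0.024, 0.177, 0.022, 0.0, 0.0, 26.6],
[-0.037, 0.216, 0.027, 0.0, 0.0, 32.5],
[-0.054, 0.255, 0.032, 0.0, 0.0, 38.7],
[-0.074, 0.294, 0.037, 0.0, 0.0, 45.1],
[-0.098, 0.332, 0.042, 0.0, 0.0, 51.8]]

(np.float64(0.4298203741673157), np.float64(0.36014225937259586), 0.18918305136412134, 24.49648935629731)
[[0.012, 0.045, 0.005, 0.0, 0.0, 6.8],
[0.02, 0.093, 0.011, 0.0, 0.0, 13.8],
[0.025, 0.141, 0.016, 0.0, 0.0, 20.8],
[0.025, 0.19, 0.022, 0.0, 0.0, 27.9],
[0.021, 0.239, 0.027, 0.0, 0.0, 34.9],
[0.013, 0.286, 0.033, 0.0, 0.0, 41.9],
[0.001, 0.333, 0.038, 0.0, 0.0, 48.7],
[-0.015, 0.377, 0.044, 0.0, 0.0, 55.4],
[-0.033, 0.418, 0.049, 0.0, 0.0, 61.8],
[-0.054, 0.457, 0.054, 0.0, 0.0, 68.1]]

(np.float64(0.5701158035002876), np.float64(-0.07789597239669091), 0.13556317634506937, -43.55606868871617)
[[0.024, 0.034, 0.005, 0.0, 0.0, 5.9],
[0.045, 0.068, 0.009, 0.0, 0.0, 11.5],
[0.062, 0.1, 0.013, 0.0, 0.0, 16.6],
[0.075, 0.131, 0.017, 0.0, 0.0, 21.4],
[0.086, 0.159, 0.02, 0.0, 0.0, 25.6],
[0.095, 0.184, 0.023, 0.0, 0.0, 29.3],
[0.101, 0.205, 0.026, 0.0, 0.0, 32.4],
[0.101, 0.205, 0.026, 0.0, 0.0, 32.4],
[0.101, 0.205, 0.026, 0.0, 0.0, 32.4],
[0.101, 0.205, 0.026, 0.0, 0.0, 32.4]]

(np.float64(0.50160633978056), np.float64(-0.29594060196591704), 0.11, -76.00000000000001)
```

Call:
step_arm --steps '[[[0,0.021,0.004,0,0,3],[-0.001,0.046,0.007,0,0,7],[-0.003,0.075,0.01,0,0,11],[-0.007,0.107,0.014,0,0,16],[-0.014,0.141,0.018,0,0,21],[-0.024,0.177,0.022,0,0,26.5],[-0.037,0.216,0.027,0,0,32.5],[-0.054,0.255,0.032,0,0,38.5],[-0.074,0.294,0.037,0,0,45],[-0.098,0.332,0.042,0,0,52]]]' --gripper 0.085

```text
clock: 2.5
tool_pos: [0.4331, 0.3569, 0.189]
tool_rot: [[0.916, 0.402, 0.002], [0.402, -0.916, -0.001], [0.001, 0.002, -1.0]]
contact_force: [-0.6, 0.7, 0.2]
finger_gap: 0.0849
```

Call:
step_arm --steps '[[[0.012,0.045,0.005,0,0,7],[0.02,0.093,0.011,0,0,14],[0.025,0.141,0.016,0,0,21],[0.025,0.19,0.022,0,0,28],[0.021,0.239,0.027,0,0,35],[0.013,0.286,0.033,0,0,42],[0.001,0.333,0.038,0,0,49],[-0.015,0.377,0.044,0,0,55.5],[-0.033,0.418,0.049,0,0,62],[-0.054,0.457,0.054,0,0,68]]]'

```text
clock: 3.5
tool_pos: [0.568, -0.0837, 0.1353]
tool_rot: [[0.716, -0.698, 0.001], [-0.698, -0.716, -0.003], [0.002, 0.001, -1.0]]
contact_force: [-0.0, -0.3, -0.6]
finger_gap: 0.0853
```

Call:
step_arm --steps '[[[0.024,0.034,0.005,0,0,6],[0.045,0.068,0.009,0,0,11.5],[0.062,0.1,0.013,0,0,16.5],[0.075,0.131,0.017,0,0,21.5],[0.086,0.159,0.02,0,0,25.5],[0.095,0.184,0.023,0,0,29],[0.101,0.205,0.026,0,0,32.5],[0.101,0.205,0.026,0,0,32.5],[0.101,0.205,0.026,0,0,32.5],[0.101,0.205,0.026,0,0,32.5]]]'

```text
clock: 4.5
tool_pos: [0.5004, -0.2955, 0.1093]
tool_rot: [[0.239, -0.971, 0.0], [-0.971, -0.239, 0.001], [-0.001, -0.001, -1.0]]
contact_force: [-0.4, 0.0, -0.9]
finger_gap: 0.085
```

```bash
cat > st.py <<'E'
from bench import sensors
import numpy as np
s=sensors.observe();p=np.array(s["tool_pos"]);R0=np.array(s["tool_rot"])
print(s["clock"],p.round(4),"yaw",round(np.degrees(np.arctan2(R0[1,0],R0[0,0])),2),"zaxis",R0[:,2].round(4),"F",np.round(s["contact_force"],2),"gap",round(s["finger_gap"],4),"q",np.round(s["q"],0))
E
python3 st.py
python3 - <<'E'
from h import *
from plan import *
from bench import sensors,camera
s=sensors.observe();p=np.array(s["tool_pos"]);R0=np.array(s["tool_rot"])
print(rows(p,R0,[(.5016,-.296,.02,-76)]))
c=camera("side");cv2.imwrite("pics/s1.png",cv2.resize(c["img"][150:350,230:480],(800,600)))
E
```

```text
4.5 [ 0.5004 -0.2955  0.1093] yaw -76.15 zaxis [ 4.e-04  7.e-04 -1.e+00] F [-0.41  0.01 -0.88] gap 0.085 q [ -3.  33.  47.  93. -26.  66. -26.]
[[np.float64(0.001), np.float64(-0.001), np.float64(0.089), np.float64(0.0), np.float64(0.0), np.float64(-0.1)]]
```

View pics/s1.png

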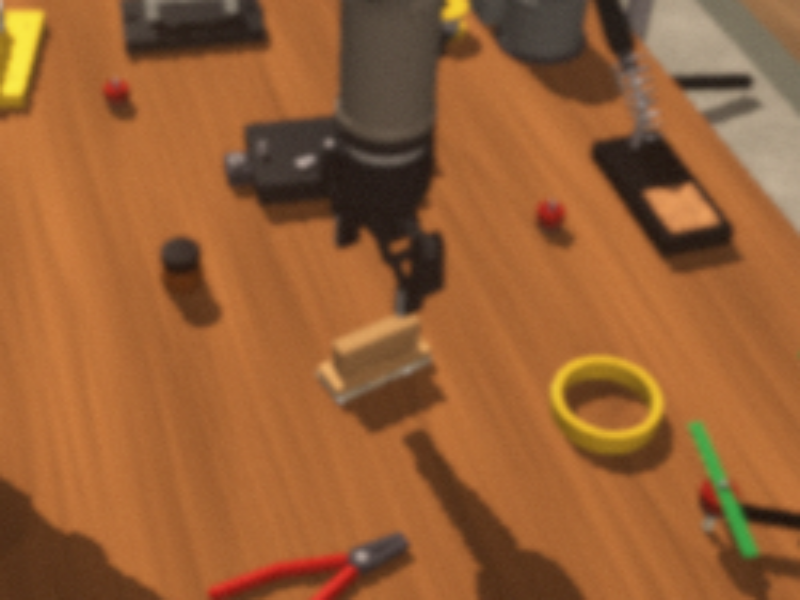

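The gripper is above the scraper, which is unmoved at crop (380,360), with the jaws either side of the rib. Descending and closing next.

Call:
step_arm --steps '[[[0.001,0,0.015,0,0,0],[0.001,-0.001,0.03,0,0,0],[0.001,-0.001,0.045,0,0,0],[0.001,-0.001,0.06,0,0,0],[0.001,-0.001,0.072,0,0,0],[0.001,-0.001,0.08,0,0,0],[0.001,-0.001,0.085,0,0,0],[0.001,-0.001,0.087,0,0,0],[0.001,-0.001,0.087,0,0,0],[0.001,-0.001,0.087,0,0,0]]]' --gripper 0.085

```text
clock: 5.55
tool_pos: [0.5016, -0.2971, 0.0229]
tool_rot: [[0.239, -0.971, 0.001], [-0.971, -0.239, -0.001], [0.001, -0.001, -1.0]]
contact_force: [0.6, -0.0, 0.6]
finger_gap: 0.0851
```

Call:
step_arm --steps '[[[0,0,0,0,0,0],[0,0,0,0,0,0],[0,0,0,0,0,0],[0,0,0,0,0,0],[0,0,0,0,0,0],[0,0,0,0,0,0],[0,0,0,0,0,0],[0,0,0,0,0,0],[0,0,0,0,0,0],[0,0,0,0,0,0]]]' --gripper 0.005 --grip_force 50

```text
clock: 6.55
tool_pos: [0.5013, -0.2969, 0.0225]
tool_rot: [[0.239, -0.971, 0.0], [-0.971, -0.239, -0.0], [0.0, -0.0, -1.0]]
contact_force: [0.0, -0.3, 1.5]
finger_gap: 0.0195
```

```bash
python3 st.py
```

```text
6.55 [ 0.5013 -0.2969  0.0225] yaw -76.18 zaxis [ 4.e-04 -3.e-04 -1.e+00] F [ 0.   -0.31  1.48] gap 0.0195 q [ -1.  39.  43.  97. -31.  57. -22.]
```

Run:
```python
from plan import *
from bench import sensors
s=sensors.observe();p=np.array(s["tool_pos"]);R0=np.array(s["tool_rot"])
W=[]
fs=[0,0,.06,.18,.34,.5,.66,.82,.94,1]
zs=[.045,.085,.115,.12,.12,.12,.12,.12,.115,.11]
for f,z in zip(fs,zs): W.append((p[0]+(.5478-p[0])*f,p[1]+(.0127-p[1])*f,z,-76.2-20.6*f))
show(rows(p,R0,W))
```

```text
[[0.0, 0.0, -0.023, 0.0, 0.0, 0.0],
[0.0, 0.0, -0.063, 0.0, 0.0, 0.0],
[-0.017, -0.007, -0.093, 0.0, 0.0, 1.3],
[-0.052, -0.021, -0.098, 0.0, 0.0, 3.7],
[-0.098, -0.041, -0.098, 0.0, 0.0, 7.0],
[-0.145, -0.06, -0.098, 0.0, 0.0, 10.3],
[-0.191, -0.079, -0.098, 0.0, 0.0, 13.6],
[-0.237, -0.098, -0.098, 0.0, 0.0, 16.9],
[-0.272, -0.112, -0.093, 0.0, 0.0, 19.4],
[-0.29, -0.119, -0.088, 0.0, 0.0, 20.6]]
```

Call:
step_arm --steps '[[[0,0,-0.023,0,0,0],[0,0,-0.063,0,0,0],[-0.017,-0.007,-0.093,0,0,1.3],[-0.052,-0.021,-0.098,0,0,3.7],[-0.098,-0.041,-0.098,0,0,7],[-0.145,-0.06,-0.098,0,0,10.3],[-0.191,-0.079,-0.098,0,0,13.6],[-0.237,-0.098,-0.098,0,0,17],[-0.272,-0.112,-0.093,0,0,19.5],[-0.29,-0.119,-0.088,0,0,20.6]]]'

```text
clock: 7.55
tool_pos: [0.5472, 0.0197, 0.1091]
tool_rot: [[-0.112, -0.994, -0.002], [-0.994, 0.112, 0.003], [-0.003, 0.002, -1.0]]
contact_force: [0.5, 1.0, -2.3]
finger_gap: 0.019
```

Call:
step_arm --steps '[[[0,0,0,0,0,0],[0,0,0.005,0,0,0],[0,0,0.012,0,0,0],[0,0,0.02,0,0,0],[0,0,0.025,0,0,0],[0,0,0.03,0,0,0],[0,0,0.035,0,0,0],[0,0,0.035,0,0,0],[0,0,0.035,0,0,0],[0,0,0.035,0,0,0]]]'

```text
clock: 8.55
tool_pos: [0.5478, 0.0133, 0.0756]
tool_rot: [[-0.118, -0.993, 0.001], [-0.993, 0.118, -0.0], [-0.0, -0.001, -1.0]]
contact_force: [-0.2, -0.3, -0.9]
finger_gap: 0.0196
```

```bash
python3 st.py
python3 - <<'E'
from h import *
from bench import camera
a=camera("side");b=camera("top");np.savez("/tmp/s2.npz",**a);np.savez("/tmp/t2.npz",**b)
print(a["img"].shape)
cv2.imwrite("pics/s2.png",np.hstack([cv2.resize(a["img"][140:240,270:400],(400,308)),cv2.resize(b["img"][150:220,285:376],(400,308))]))
E
python3 st.py
```

```text
8.55 [0.5478 0.0133 0.0756] yaw -96.77 zaxis [ 7.e-04 -0.e+00 -1.e+00] F [-0.18 -0.28 -0.88] gap 0.0196 q [-39.  33.  51. 101. -30.  61. -74.]
(400, 640, 3)
8.65 [0.5477 0.0133 0.0756] yaw -96.77 zaxis [ 7.e-04  0.e+00 -1.e+00] F [-0.78  0.49 -1.59] gap 0.0193 q [-39.  33.  51. 101. -30.  61. -74.]
```

View pics/s2.png

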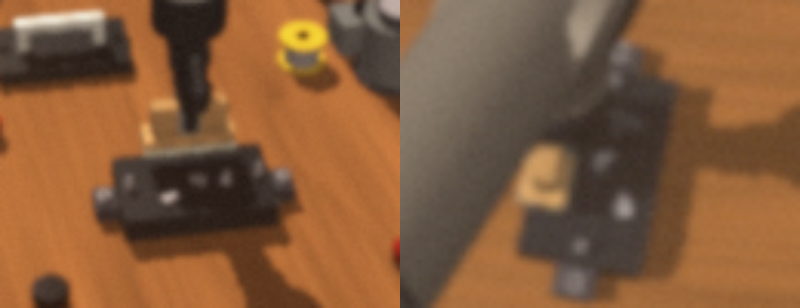

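The side view shows the scraper foot centred between the dowels on the +y side, with all three chips ahead of it. Lowering until it just touches.

Call:
step_arm --steps '[[[0,0,0.007,0,0,0],[0,0,0.014,0,0,0],[0,0,0.018,0,0,0],[0,0,0.02,0,0,0],[0,0,0.021,0,0,0],[0,0,0.022,0,0,0],[0,0,0.023,0,0,0],[0,0,0.0235,0,0,0],[0,0,0.0235,0,0,0],[0,0,0.0235,0,0,0]]]'

```text
clock: 9.65
tool_pos: [0.5477, 0.0132, 0.0525]
tool_rot: [[-0.118, -0.993, 0.001], [-0.993, 0.118, 0.0], [-0.0, -0.001, -1.0]]
contact_force: [-2.0, 0.7, 5.0]
finger_gap: 0.0193
```

```bash
python3 st.py
```

```text
9.65 [0.5477 0.0132 0.0525] yaw -96.78 zaxis [ 7.e-04  3.e-04 -1.e+00] F [-1.97  0.7   4.97] gap 0.0193 q [-38.  35.  50. 102. -31.  58. -73.]
```

Light contact, about 6 N, on the face. Wiping toward -y, which is tool +x.

Call:
step_arm --steps '[[[0.006,0,0,0,0,0],[0.015,0,0,0,0,0],[0.025,0,0,0,0,0],[0.036,0,0,0,0,0],[0.048,0,0,0,0,0],[0.061,0,0,0,0,0],[0.075,0,-0.001,0,0,0],[0.09,0,-0.001,0,0,0],[0.098,0,-0.002,0,0,0],[0.1,0,-0.002,0,0,0]]]'

```text
clock: 10.65
tool_pos: [0.5346, -0.0887, 0.0535]
tool_rot: [[-0.122, -0.993, -0.001], [-0.993, 0.122, -0.002], [0.002, 0.001, -1.0]]
contact_force: [-0.1, -0.1, -1.8]
finger_gap: 0.0191
```

```bash
python3 st.py
python3 - <<'E'
from h import *
from bench import camera
a=camera("side");b=camera("top");np.savez("/tmp/s2.npz",**a);np.savez("/tmp/t2.npz",**b)
cv2.imwrite("pics/s3.png",np.hstack([cv2.resize(a["img"][150:250,280:410],(400,308)),cv2.resize(b["img"][150:220,295:386],(400,308))]))
E
```

```text
10.65 [ 0.5346 -0.0887  0.0535] yaw -96.98 zaxis [-0.001  -0.0016 -1.    ] F [-0.1  -0.13 -1.84] gap 0.0191 q [-28.  34.  50. 103. -31.  58. -63.]
```

View pics/s3.png

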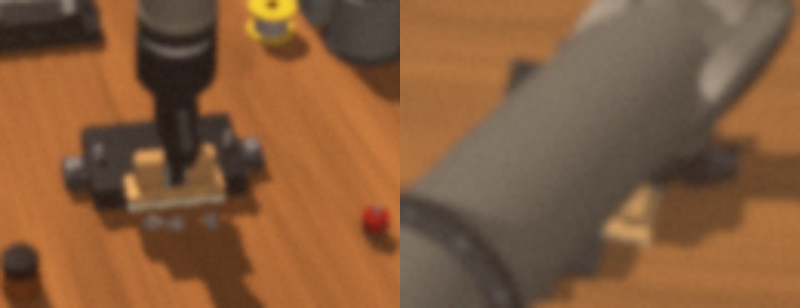

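The side view shows three chips on the bench in front of the scraper at crop (152,222), (175,223) and (208,218). The scraper goes back to its old spot next.

Run:
```python
from plan import *
from bench import sensors
s=sensors.observe();p=np.array(s["tool_pos"]);R0=np.array(s["tool_rot"])
W=[]
fs=[0,0,.08,.25,.45,.65,.85,.97,1,1]
zs=[.075,.10,.105,.1,.095,.09,.08,.065,.05,.04]
for f,z in zip(fs,zs): W.append((p[0]+(.5016-p[0])*f,p[1]+(-.296-p[1])*f,z,-97+21*f))
show(rows(p,R0,W))
```

```text
[[0.0, 0.0, -0.022, 0.1, 0.0, 0.1],
[0.0, 0.0, -0.047, 0.1, 0.0, 0.1],
[0.017, 0.001, -0.052, 0.1, 0.0, -1.5],
[0.053, 0.002, -0.047, 0.1, 0.0, -5.1],
[0.095, 0.004, -0.042, 0.1, 0.0, -9.3],
[0.138, 0.005, -0.037, 0.1, 0.0, -13.5],
[0.18, 0.007, -0.027, 0.1, 0.0, -17.7],
[0.206, 0.008, -0.012, 0.1, 0.0, -20.2],
[0.212, 0.008, 0.003, 0.1, 0.0, -20.9],
[0.212, 0.008, 0.013, 0.1, 0.0, -20.9]]
```

Call:
step_arm --steps '[[[0,0,-0.022,0,0,0],[0,0,-0.047,0,0,0],[0.017,0.001,-0.052,0,0,-1.5],[0.053,0.002,-0.047,0,0,-5],[0.095,0.004,-0.042,0,0,-9.3],[0.138,0.005,-0.037,0,0,-13.5],[0.18,0.007,-0.027,0,0,-17.7],[0.206,0.008,-0.012,0,0,-20.2],[0.212,0.008,0.003,0,0,-21],[0.212,0.008,0.013,0,0,-21]]]'

```text
clock: 11.75
tool_pos: [0.5016, -0.2965, 0.0395]
tool_rot: [[0.243, -0.97, -0.002], [-0.97, -0.243, 0.0], [-0.001, 0.002, -1.0]]
contact_force: [-0.0, 0.3, -2.0]
finger_gap: 0.0193
```

```bash
python3 st.py
python3 - <<'E'
from h import *
from bench import camera
b=camera("side");np.savez("/tmp/s4.npz",**b);b=camera("top")
cv2.imwrite("pics/s4.png",np.hstack([cv2.resize(np.load("/tmp/s4.npz")["img"][150:290,280:430],(400,373)),cv2.resize(b["img"][150:234,310:400],(400,373))]))
E
```

```text
11.75 [ 0.5016 -0.2965  0.0395] yaw -75.91 zaxis [-1.7e-03  3.0e-04 -1.0e+00] F [-0.03  0.31 -1.99] gap 0.0193 q [ -1.  38.  44.  96. -30.  58. -23.]
```

View pics/s4.png

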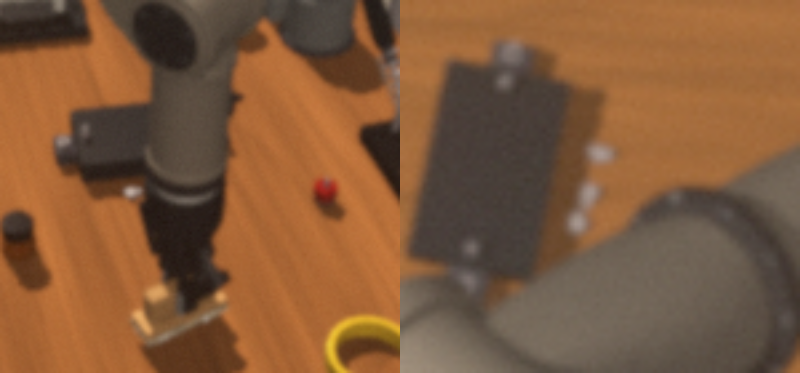

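The base face is clean, and the top view shows all three chips on the bench at crop (600,153), (590,192) and (577,222), clear of the base. Setting the scraper down and releasing.

Call:
step_arm --steps '[[[0,0,0.005,0,0,0],[0,0,0.01,0,0,0],[0,0,0.013,0,0,0],[0,0,0.015,0,0,0],[0,0,0.016,0,0,0],[0,0,0.017,0,0,0],[0,0,0.0175,0,0,0],[0,0,0.0175,0,0,0],[0,0,0.0175,0,0,0],[0,0,0.0175,0,0,0]]]'

```text
clock: 12.85
tool_pos: [0.5027, -0.2957, 0.0234]
tool_rot: [[0.246, -0.969, 0.0], [-0.969, -0.246, -0.0], [0.0, -0.0, -1.0]]
contact_force: [-0.1, -1.0, -1.0]
finger_gap: 0.0194
```

Call:
step_arm --steps '[[[0,0,0,0,0,0],[0,0,0,0,0,0],[0,0,0,0,0,0],[0,0,0,0,0,0],[0,0,0,0,0,0],[0,0,0,0,0,0],[0,0,-0.01,0,0,0],[0,0,-0.03,0,0,0],[0,0,-0.06,0,0,0],[0,0,-0.1,0,0,0]]]' --gripper 0.085

```text
clock: 13.85
tool_pos: [0.5016, -0.2947, 0.1235]
tool_rot: [[0.245, -0.969, -0.003], [-0.969, -0.245, 0.002], [-0.002, 0.002, -1.0]]
contact_force: [-0.0, 0.7, 0.2]
finger_gap: 0.0847
```

```bash
python3 st.py
python3 - <<'E'
from plan import *
from bench import sensors
s=sensors.observe();p=np.array(s["tool_pos"]);R0=np.array(s["tool_rot"])
# to above plate, arc about base axis
az0,r0=np.degrees(np.arctan2(p[1],p[0])),np.hypot(*p[:2]);az1,r1=np.degrees(np.arctan2(.2659,.4674)),np.hypot(.2659,.4674)
print(az0,r0,az1,r1)
W=[]
N=17
for i in range(1,21):
    f=min(1,i/N);f=f*f*(3-2*f)*.4+f*.6
    a=np.radians(az0+(az1-az0)*f);r=r0+(r1-r0)*f
    z=p[2]+(.15-p[2])*min(1,f*3) if f<.6 else .15-(f-.6)/.4*.05
    W.append((r*np.cos(a),r*np.sin(a),z,-76-20.8*f))
show(rows(p,R0,W[:10])); P=np.array(W[9][:3]);print(W[9]);show(rows(P,down(W[9][3]),W[10:]))
E
```

```text
13.85 [ 0.5016 -0.2947  0.1235] yaw -75.8 zaxis [-0.0029  0.0015 -1.    ] F [-0.    0.69  0.16] gap 0.0847 q [ -3.  32.  47.  92. -25.  67. -26.]
-30.438279799167578 0.5817860462044592 29.635190290585655 0.5377411738001843
[[-0.019, -0.015, -0.003, 0.1, 0.1, 1.0],
[-0.041, -0.032, -0.007, 0.1, 0.1, 2.0],
[-0.068, -0.05, -0.011, 0.1, 0.1, 3.1],
[-0.098, -0.068, -0.016, 0.1, 0.1, 4.3],
[-0.132, -0.085, -0.021, 0.1, 0.1, 5.6],
[-0.169, -0.1, -0.026, 0.1, 0.1, 7.0],
[-0.207, -0.113, -0.026, 0.2, 0.1, 8.4],
[-0.247, -0.124, -0.026, 0.2, 0.1, 9.9],
[-0.288, -0.131, -0.026, 0.2, 0.1, 11.3],
[-0.329, -0.135, -0.025, 0.2, 0.1, 12.8]]

(np.float64(0.5521575334648794), np.float64(0.05731475229897676), 0.1493334011805414, -88.59092204355791)
[[-0.039, 0.008, 0.009, 0.0, 0.0, 1.4],
[-0.076, 0.017, 0.017, 0.0, 0.0, 2.8],
[-0.11, 0.029, 0.025, 0.0, 0.0, 4.1],
[-0.141, 0.042, 0.032, 0.0, 0.0, 5.3],
[-0.168, 0.055, 0.039, 0.0, 0.0, 6.4],
[-0.192, 0.068, 0.044, 0.0, 0.0, 7.4],
[-0.211, 0.08, 0.049, 0.0, 0.0, 8.2],
[-0.211, 0.08, 0.049, 0.0, 0.0, 8.2],
[-0.211, 0.08, 0.049, 0.0, 0.0, 8.2],
[-0.211, 0.08, 0.049, 0.0, 0.0, 8.2]]
```

Call:
step_arm --steps '[[[-0.019,-0.015,-0.003,0,0,1],[-0.041,-0.032,-0.007,0,0,2],[-0.068,-0.05,-0.011,0,0,3],[-0.098,-0.068,-0.016,0,0,4.3],[-0.132,-0.085,-0.021,0,0,5.6],[-0.169,-0.1,-0.026,0,0,7],[-0.207,-0.113,-0.026,0,0,8.4],[-0.247,-0.124,-0.026,0,0,10],[-0.288,-0.131,-0.026,0,0,11.3],[-0.329,-0.135,-0.025,0,0,12.8]]]'

```text
clock: 14.85
tool_pos: [0.5531, 0.0582, 0.1493]
tool_rot: [[0.024, -1.0, 0.002], [-1.0, -0.024, 0.0], [-0.0, -0.002, -1.0]]
contact_force: [1.0, 0.1, 0.2]
finger_gap: 0.0853
```

Call:
step_arm --steps '[[[-0.039,0.008,0.009,0,0,1.4],[-0.076,0.017,0.017,0,0,2.8],[-0.11,0.029,0.025,0,0,4],[-0.141,0.042,0.032,0,0,5.3],[-0.168,0.055,0.039,0,0,6.4],[-0.192,0.068,0.044,0,0,7.4],[-0.211,0.08,0.049,0,0,8.2],[-0.211,0.08,0.049,0,0,8.2],[-0.211,0.08,0.049,0,0,8.2],[-0.211,0.08,0.049,0,0,8.2]]]'

```text
clock: 15.85
tool_pos: [0.4688, 0.2638, 0.1002]
tool_rot: [[-0.12, -0.993, 0.002], [-0.993, 0.12, -0.0], [0.0, -0.002, -1.0]]
contact_force: [-0.4, 0.8, -0.2]
finger_gap: 0.085
```

```bash
python3 st.py
python3 - <<'E'
from h import *
from plan import *
from bench import camera,sensors
s=sensors.observe();p=np.array(s["tool_pos"]);R0=np.array(s["tool_rot"])
print(rows(p,R0,[(.4674,.2659,.031,-96.8)]))
a=camera("side");b=camera("top");np.savez("/tmp/s5.npz",**a);np.savez("/tmp/t5.npz",**b)
cv2.imwrite("pics/s5.png",np.hstack([cv2.resize(a["img"][90:300,230:420],(400,442)),cv2.resize(b["img"][150:238,340:420],(400,442))]))
E
```

```text
15.85 [0.4688 0.2638 0.1002] yaw -96.91 zaxis [ 1.8e-03 -3.0e-04 -1.0e+00] F [-0.44  0.81 -0.23] gap 0.085 q [ -68.   30.   51.  101.  -26.   62. -105.]
[[np.float64(-0.002), np.float64(0.002), np.float64(0.069), np.float64(-0.1), np.float64(0.0), np.float64(-0.1)]]
```

View pics/s5.png

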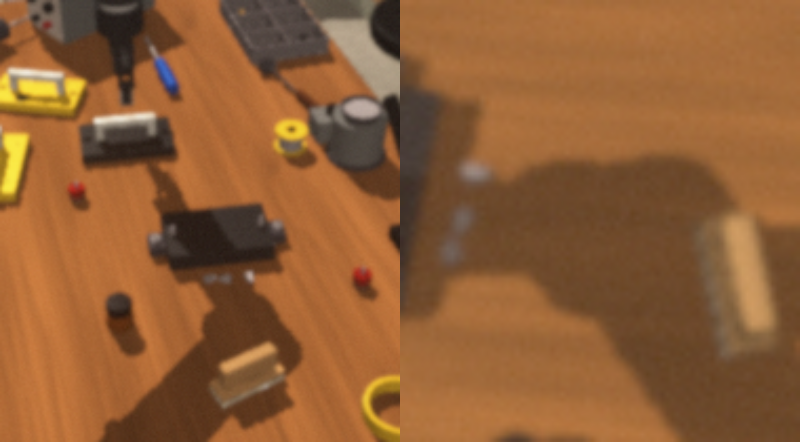

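The scraper stands clear at side crop (248,370), the face is empty, and the chips lie in front of the base. The gripper is over the dark plate's handle. Descending to grasp it.

Call:
step_arm --steps '[[[-0.001,0.001,0.01,0,0,0],[-0.002,0.002,0.025,0,0,0],[-0.002,0.002,0.04,0,0,0],[-0.002,0.002,0.052,0,0,0],[-0.002,0.002,0.06,0,0,0],[-0.002,0.002,0.065,0,0,0],[-0.002,0.002,0.068,0,0,0],[-0.002,0.002,0.069,0,0,0],[-0.002,0.002,0.069,0,0,0],[-0.002,0.002,0.069,0,0,0]]]'

```text
clock: 16.95
tool_pos: [0.4661, 0.2679, 0.0308]
tool_rot: [[-0.118, -0.993, 0.001], [-0.993, 0.118, 0.001], [-0.001, -0.001, -1.0]]
contact_force: [-0.3, 0.8, 0.5]
finger_gap: 0.0851
```

Call:
step_arm --steps '[[[0,0,0,0,0,0],[0,0,0,0,0,0],[0,0,0,0,0,0],[0,0,0,0,0,0],[0,0,0,0,0,0],[0,0,0,0,0,0],[0,0,0,0,0,0],[0,0,0,0,0,0],[0,0,0,0,0,0],[0,0,0,0,0,0]]]' --gripper 0.004 --grip_force 100

```text
clock: 17.95
tool_pos: [0.4658, 0.2672, 0.0306]
tool_rot: [[-0.118, -0.993, -0.0], [-0.993, 0.118, -0.0], [0.0, 0.0, -1.0]]
contact_force: [-1.9, -1.6, 5.9]
finger_gap: 0.0123
```

```bash
python3 st.py
```

```text
17.95 [0.4658 0.2672 0.0306] yaw -96.8 zaxis [-2.e-04 -4.e-04 -1.e+00] F [-1.87 -1.57  5.92] gap 0.0123 q [ -65.   35.   47.  104.  -31.   54. -102.]
```

Handle gripped, gap 12 mm on the 14 mm bar. Lifting and carrying it to above the base.

Run:
```python
from plan import *
from bench import sensors
s=sensors.observe();p=np.array(s["tool_pos"]);R0=np.array(s["tool_rot"])
T=(.5418,-.0228)
W=[]
for i in range(1,11):
    f=i/10;f=f*f*(3-2*f)
    W.append((p[0]+(T[0]-p[0])*f,p[1]+(T[1]-p[1])*f,.13-.015*f,-96.8))
P=np.array([p[0],p[1],.13])
show(rows(P,down(-96.8),W))
```

```text
[[0.008, -0.003, 0.0, 0.0, 0.0, 0.0],
[0.029, -0.011, 0.002, 0.0, 0.0, 0.0],
[0.06, -0.024, 0.003, 0.0, 0.0, 0.0],
[0.098, -0.039, 0.005, 0.0, 0.0, 0.0],
[0.139, -0.055, 0.008, 0.0, 0.0, 0.0],
[0.181, -0.071, 0.01, 0.0, 0.0, 0.0],
[0.219, -0.086, 0.012, 0.0, 0.0, 0.0],
[0.25, -0.098, 0.013, 0.0, 0.0, 0.0],
[0.271, -0.107, 0.015, 0.0, 0.0, 0.0],
[0.279, -0.11, 0.015, 0.0, 0.0, 0.0]]
```

Call:
step_arm --steps '[[[0,0,-0.002,0,0,0],[0,0,-0.006,0,0,0],[0,0,-0.012,0,0,0],[0,0,-0.022,0,0,0],[0,0,-0.036,0,0,0],[0,0,-0.052,0,0,0],[0,0,-0.07,0,0,0],[0,0,-0.085,0,0,0],[0,0,-0.095,0,0,0],[0,0,-0.1,0,0,0]]]'

```text
clock: 18.95
tool_pos: [0.4664, 0.2679, 0.1318]
tool_rot: [[-0.118, -0.993, 0.002], [-0.993, 0.118, 0.001], [-0.002, -0.002, -1.0]]
contact_force: [0.4, -0.8, -5.2]
finger_gap: 0.012
```

```bash
python3 st.py
```

```text
18.95 [0.4664 0.2679 0.1318] yaw -96.78 zaxis [ 0.0017  0.0013 -1.    ] F [ 0.36 -0.76 -5.23] gap 0.012 q [ -70.   28.   52.   99.  -24.   65. -107.]
```

Fz of -5 N is consistent with 0.45 kg held. Moving across.

Call:
step_arm --steps '[[[0.008,-0.003,0,0,0,0],[0.029,-0.011,0.002,0,0,0],[0.06,-0.024,0.003,0,0,0],[0.098,-0.039,0.005,0,0,0],[0.139,-0.055,0.008,0,0,0],[0.181,-0.071,0.01,0,0,0],[0.219,-0.086,0.012,0,0,0],[0.25,-0.098,0.013,0,0,0],[0.271,-0.107,0.015,0,0,0],[0.279,-0.11,0.015,0,0,0]]]'

```text
clock: 19.95
tool_pos: [0.5412, -0.0273, 0.1147]
tool_rot: [[-0.124, -0.992, -0.001], [-0.992, 0.124, -0.003], [0.003, 0.001, -1.0]]
contact_force: [0.8, 0.6, -4.0]
finger_gap: 0.0126
```

Call:
step_arm --steps '[[[0,0,0.002,0,0,0],[0,0,0.006,0,0,0],[0,0,0.012,0,0,0],[0,0,0.018,0,0,0],[0,0,0.02,0,0,0],[0,0,0.02,0,0,0],[0,0,0.02,0,0,0],[0,0,0.02,0,0,0],[0,0,0.02,0,0,0],[0,0,0.02,0,0,0]]]'

```text
clock: 20.95
tool_pos: [0.5422, -0.0224, 0.0955]
tool_rot: [[-0.118, -0.993, 0.0], [-0.993, 0.118, 0.0], [-0.0, -0.0, -1.0]]
contact_force: [-0.4, 0.5, -4.6]
finger_gap: 0.012
```

```bash
python3 st.py
python3 - <<'E'
from h import *
from bench import camera
a=camera("side");b=camera("top");np.savez("/tmp/s6.npz",**a);np.savez("/tmp/t6.npz",**b)
cv2.imwrite("pics/s6.png",np.hstack([cv2.resize(a["img"][140:230,275:395],(500,375),interpolation=cv2.INTER_CUBIC),cv2.resize(b["img"][150:225,290:350],(300,375),interpolation=cv2.INTER_CUBIC)]))
E
```

```text
20.95 [ 0.5422 -0.0224  0.0955] yaw -96.79 zaxis [ 4.e-04  1.e-04 -1.e+00] F [-0.41  0.5  -4.64] gap 0.012 q [-36.  31.  51. 100. -27.  62. -72.]
```

View pics/s6.png

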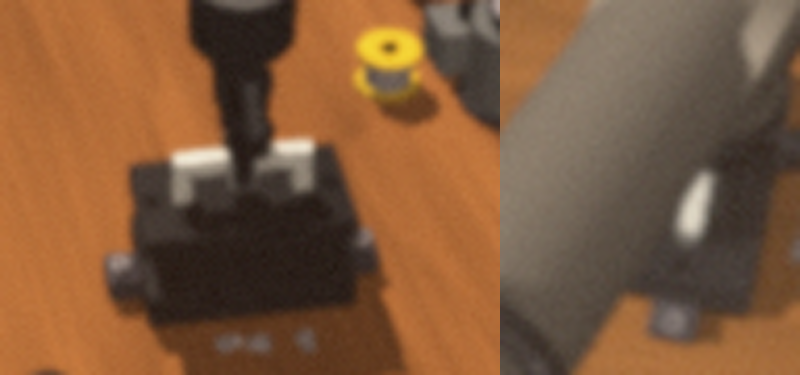

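Run:
```python
from h import *
C={"side":dict(np.load("/tmp/s6.npz"))}
st=.00025
def edges(v,s,half,win=.008):
    g=np.abs(np.gradient(cv2.GaussianBlur(v.reshape(1,-1).astype(np.float32),(0,0),2).ravel()))
    out=[]
    for c0 in(-half,half):
        m=np.abs(s-c0)<win; w=g[m]-g[m].min(); w=w**2; out.append((w*s[m]).sum()/w.sum())
    return np.round(np.array(out)*1000,1)
cx,cy,yaw=.5435,-.0245,-6.8
for nm,z,hx,hy,xb,yb in [("plate",.083,.08,.046,[(-.075,-.055),(.055,.075)],[(.02,.043),(-.043,-.02)]),("bar",.121,.052,.007,[(-.045,-.03),(.03,.045)],[(-.004,.004)])]:
    im=rect(C["side"],cx,cy,yaw,z,hx+.03,hy+.03,st)[...,2].astype(float)
    H,W=im.shape; x=(np.arange(W)-W/2)*st;y=-(np.arange(H)-H/2)*st
    for lo,hi in yb: m=(y>lo)&(y<hi); print(nm,"x",edges(im[m].mean(0),x,hx))
    for lo,hi in xb: m=(x>lo)&(x<hi); print(nm,"y",edges(im[:,m].mean(1)[::-1],y[::-1],hy))
P=pts(C["side"])
im=rect(C["side"],cx,cy,yaw,.083,.1,.07,.0003)
h,w=im.shape[:2];cv2.rectangle(im,(int(w/2-.08/.0003),int(h/2-.046/.0003)),(int(w/2+.08/.0003),int(h/2+.046/.0003)),(0,0,255),1)
cv2.imwrite("pics/r6.png",im)
# depth tilt of the plate top
b=np.array([np.cos(np.radians(yaw)),np.sin(np.radians(yaw))]);n=np.array([-b[1],b[0]])
d=P[...,:2]-[cx,cy];bx=d@b;by=d@n
with np.errstate(invalid='ignore'):
  for lo,hi in((-.078,-.056),(.056,.078)):
    for l2,h2 in((-.04,0),(0,.04)):
        m=(bx>lo)&(bx<hi)&(by>l2)&(by<h2)&(abs(P[...,2]-.083)<.012);print(lo,l2,m.sum(),np.median(P[m][:,2]).round(4))
```

```text
plate x [-81.7  78.9]
plate x [-86.4  78.9]
plate y [-43.7  48. ]
plate y [-42.7  44.2]
bar x [-53.3  52.1]
bar y [-7.3 10.2]
bar y [-5.7  9.4]
-0.078 -0.04 59 0.0843
-0.078 0 60 0.085
0.056 -0.04 59 0.0846
0.056 0 55 0.084
```

View pics/r6.png

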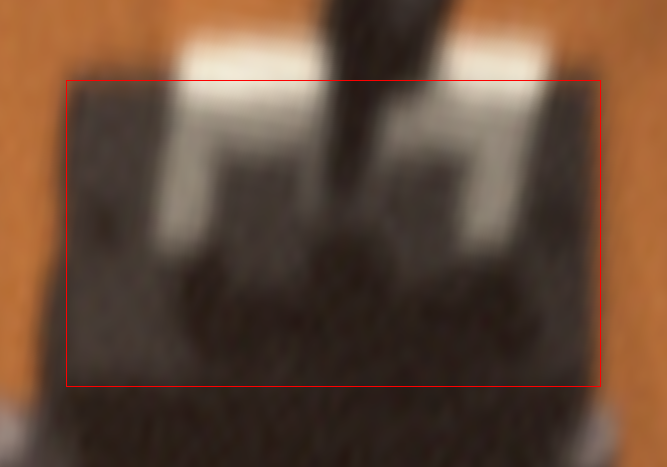

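Seen by the same camera, plate and base now agree to about 0.5 mm in x and 1 mm in y, and the plate is level. Lowering in stages while watching the force.

Call:
step_arm --steps '[[[0,0,0.002,0,0,0],[0,0,0.005,0,0,0],[0,0,0.008,0,0,0],[0,0,0.011,0,0,0],[0,0,0.014,0,0,0],[0,0,0.017,0,0,0],[0,0,0.019,0,0,0],[0,0,0.021,0,0,0],[0,0,0.023,0,0,0],[0,0,0.024,0,0,0]]]'

```text
clock: 22.05
tool_pos: [0.542, -0.0223, 0.0711]
tool_rot: [[-0.118, -0.993, -0.0], [-0.993, 0.118, 0.0], [-0.0, 0.0, -1.0]]
contact_force: [-0.2, 1.1, -3.9]
finger_gap: 0.012
```

```bash
python3 st.py
```

```text
22.05 [ 0.542  -0.0223  0.0711] yaw -96.77 zaxis [-2.e-04  0.e+00 -1.e+00] F [-0.16  1.12 -3.87] gap 0.012 q [-35.  33.  50. 102. -29.  59. -71.]
```

Call:
step_arm --steps '[[[0,0,0.0005,0,0,0],[0,0,0.001,0,0,0],[0,0,0.0015,0,0,0],[0,0,0.002,0,0,0],[0,0,0.0025,0,0,0],[0,0,0.003,0,0,0],[0,0,0.0035,0,0,0],[0,0,0.004,0,0,0],[0,0,0.004,0,0,0],[0,0,0.004,0,0,0]]]'

```text
clock: 23.05
tool_pos: [0.5421, -0.0223, 0.0673]
tool_rot: [[-0.118, -0.993, -0.0], [-0.993, 0.118, 0.0], [-0.0, 0.0, -1.0]]
contact_force: [-0.7, 0.9, -4.2]
finger_gap: 0.0122
```

```bash
python3 st.py
```

```text
23.05 [ 0.5421 -0.0223  0.0673] yaw -96.78 zaxis [-0.  0. -1.] F [-0.75  0.9  -4.24] gap 0.0122 q [-35.  33.  50. 102. -29.  59. -71.]
```

Call:
step_arm --steps '[[[0,0,0.0005,0,0,0],[0,0,0.001,0,0,0],[0,0,0.0015,0,0,0],[0,0,0.002,0,0,0],[0,0,0.0025,0,0,0],[0,0,0.003,0,0,0],[0,0,0.0035,0,0,0],[0,0,0.004,0,0,0],[0,0,0.004,0,0,0],[0,0,0.004,0,0,0]]]'

```text
clock: 24.05
tool_pos: [0.5421, -0.0224, 0.0633]
tool_rot: [[-0.118, -0.993, 0.0], [-0.993, 0.118, -0.0], [0.0, -0.0, -1.0]]
contact_force: [0.3, 0.2, -4.4]
finger_gap: 0.0121
```

```bash
python3 st.py
```

```text
24.05 [ 0.5421 -0.0224  0.0633] yaw -96.78 zaxis [ 0. -0. -1.] F [ 0.33  0.21 -4.4 ] gap 0.0121 q [-35.  33.  50. 102. -29.  59. -71.]
```

Call:
step_arm --steps '[[[0,0,0.0003,0,0,0],[0,0,0.0006,0,0,0],[0,0,0.0009,0,0,0],[0,0,0.0012,0,0,0],[0,0,0.0015,0,0,0],[0,0,0.0018,0,0,0],[0,0,0.0021,0,0,0],[0,0,0.0024,0,0,0],[0,0,0.0027,0,0,0],[0,0,0.0027,0,0,0]]]'

```text
clock: 25.05
tool_pos: [0.5421, -0.0223, 0.0607]
tool_rot: [[-0.118, -0.993, 0.0], [-0.993, 0.118, 0.0], [-0.0, -0.0, -1.0]]
contact_force: [0.6, -0.8, -4.2]
finger_gap: 0.012
```

```bash
python3 st.py
```

```text
25.05 [ 0.5421 -0.0223  0.0607] yaw -96.78 zaxis [ 1.e-04  2.e-04 -1.e+00] F [ 0.56 -0.81 -4.25] gap 0.012 q [-35.  33.  49. 102. -29.  58. -71.]
```

Call:
step_arm --steps '[[[0,0,0.0001,0,0,0],[0,0,0.0002,0,0,0],[0,0,0.0003,0,0,0],[0,0,0.0004,0,0,0],[0,0,0.0005,0,0,0],[0,0,0.0006,0,0,0],[0,0,0.0007,0,0,0],[0,0,0.0008,0,0,0],[0,0,0.0008,0,0,0],[0,0,0.0008,0,0,0]]]'

```text
clock: 26.05
tool_pos: [0.5421, -0.0223, 0.0606]
tool_rot: [[-0.118, -0.993, 0.0], [-0.993, 0.118, 0.001], [-0.001, -0.0, -1.0]]
contact_force: [-4.2, 1.1, 6.5]
finger_gap: 0.0123
```

```bash
python3 st.py
```

```text
26.05 [ 0.5421 -0.0223  0.0606] yaw -96.78 zaxis [ 1.e-04  7.e-04 -1.e+00] F [-4.2   1.07  6.52] gap 0.0123 q [-35.  33.  49. 102. -30.  58. -71.]
```

Contact came at exactly the predicted home height, TCP 0.0606. Adding a little more press, then checking.

Call:
step_arm --steps '[[[0,0,0.0001,0,0,0],[0,0,0.0002,0,0,0],[0,0,0.0002,0,0,0],[0,0,0.0002,0,0,0],[0,0,0.0002,0,0,0],[0,0,0.0002,0,0,0],[0,0,0.0002,0,0,0],[0,0,0.0002,0,0,0],[0,0,0.0002,0,0,0],[0,0,0.0002,0,0,0]]]'

```text
clock: 27.05
tool_pos: [0.5421, -0.0223, 0.0606]
tool_rot: [[-0.118, -0.993, 0.0], [-0.993, 0.118, 0.001], [-0.001, -0.0, -1.0]]
contact_force: [-4.0, 0.7, 7.8]
finger_gap: 0.0119
```

```bash
python3 st.py
python3 - <<'E'
from h import *
from bench import camera,sensors
F=[];
a=camera("side");F.append(sensors.observe()["contact_force"]);b=camera("top");F.append(sensors.observe()["contact_force"])
print(np.round(F,1).tolist())
P=pts(a);yaw=-6.8;cx,cy=.5435,-.023
bb=np.array([np.cos(np.radians(yaw)),np.sin(np.radians(yaw))]);n=np.array([-bb[1],bb[0]])
d=P[...,:2]-[cx,cy];bx=d@bb;by=d@n
with np.errstate(invalid='ignore'):
  for lo,hi in((-.078,-.056),(.056,.078)):
    for l2,h2 in((-.04,0),(0,.04)):
        m=(bx>lo)&(bx<hi)&(by>l2)&(by<h2)&(abs(P[...,2]-.048)<.012);print(lo,l2,m.sum(),np.median(P[m][:,2]).round(4))
cv2.imwrite("pics/s7.png",np.hstack([cv2.resize(a["img"][150:240,280:400],(500,375),interpolation=cv2.INTER_CUBIC),cv2.resize(b["img"][150:225,300:360],(300,375),interpolation=cv2.INTER_CUBIC)]))
cv2.imwrite("pics/s7full.png",a["img"])
E
```

```text
27.05 [ 0.5421 -0.0223  0.0606] yaw -96.78 zaxis [ 1.e-04  9.e-04 -1.e+00] F [-3.96  0.71  7.83] gap 0.0119 q [-35.  33.  49. 102. -30.  58. -71.]
[[-4.9, 1.2, 7.3], [-4.6, 0.8, 8.9]]
-0.078 -0.04 54 0.0496
-0.078 0 60 0.0492
0.056 -0.04 58 0.0501
0.056 0 50 0.0502
```

View pics/s7.png

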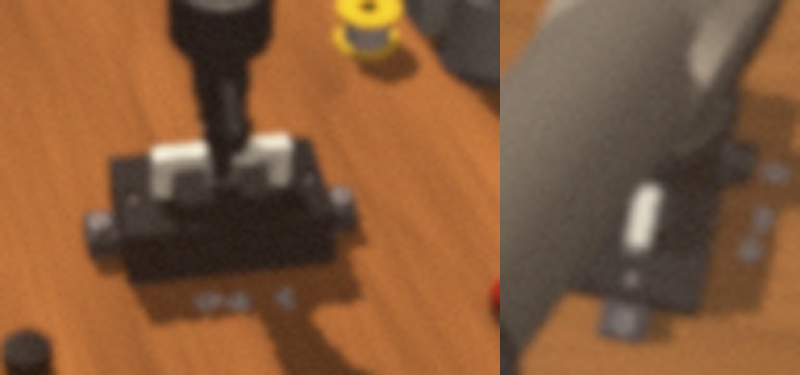

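View pics/s7full.png

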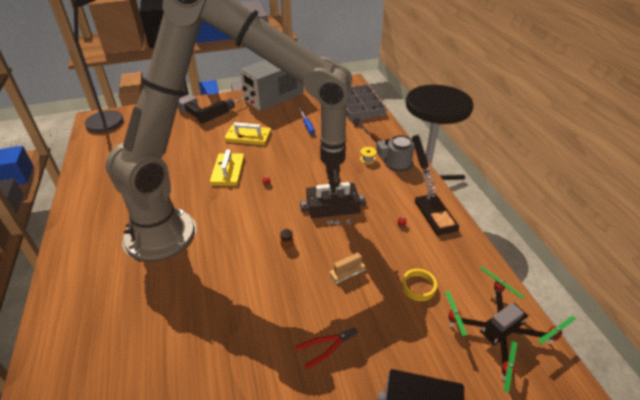

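The plate sits home: its top reads about 49–50 mm against 48 mm expected, which matches this camera's +1.5 mm bias. A dowel tip shows in the hole at top crop (632,280). The scraper and the other things are unmoved. Press averages about 8 N, so I'll add slightly more.

Call:
step_arm --steps '[[[0,0,0.0001,0,0,0],[0,0,0.0001,0,0,0],[0,0,0.0001,0,0,0],[0,0,0.0001,0,0,0],[0,0,0.0001,0,0,0],[0,0,0.0001,0,0,0],[0,0,0.0001,0,0,0],[0,0,0.0001,0,0,0],[0,0,0.0001,0,0,0],[0,0,0.0001,0,0,0]]]'

```text
clock: 28.15
tool_pos: [0.5421, -0.0223, 0.0606]
tool_rot: [[-0.118, -0.993, 0.0], [-0.993, 0.118, 0.001], [-0.001, 0.0, -1.0]]
contact_force: [-5.2, 2.0, 7.8]
finger_gap: 0.0126
```

```bash
python3 st.py
python3 - <<'E'
from bench import camera,sensors
import numpy as np
F=[]
for i in range(8): camera("side");F.append(sensors.observe()["contact_force"])
print(np.round(F,1).tolist(),np.mean(F,0).round(2))
E
```

```text
28.15 [ 0.5421 -0.0223  0.0606] yaw -96.78 zaxis [ 1.e-04  1.e-03 -1.e+00] F [-5.23  1.98  7.8 ] gap 0.0126 q [-35.  33.  49. 102. -30.  58. -71.]
[[-4.2, 1.0, 8.6], [-4.6, 1.4, 8.0], [-5.3, 1.2, 9.7], [-4.2, 1.1, 7.6], [-4.1, 1.6, 9.0], [-5.9, 1.0, 8.9], [-3.9, 0.7, 8.4], [-5.6, 0.9, 8.0]] [-4.73  1.11  8.52]
```

The hand's push averages 8.5 N and the plate's weight adds about 4.4 N, so the force on the joint is around 10–13 N. That brackets the request, and it is steady. Handing in.

```bash
python3 -c "
from bench import arm
print(arm.close_job())"; python3 st.py
```

```text
the job is handed in; nothing more can be done
None
the job is handed in; nothing more can be done
```

I handed the job in at about 28.6 s. The arm is still holding the handle and pressing the mould top onto the base.

- **Wipe:** One stroke of the scraper cleared all three chips off the -y long side. The pictures then showed a clean face and the three chips on the bench, clear of the base. I stood the scraper back on its old spot.
- **Mould top:** I picked the dark plate (not the yellow ones) by its handle and lowered it over both dowels. There was no contact force until it touched at 60.6 mm tool height, exactly the height predicted for fully home.
- **Press:** The downward push at the wrist averaged 8.5 N, a little under 10 N. The plate's weight adds about 4.4 N, so the halves are pressed together with about 13 N. There was also a steady sideways force of about 5 N, which I left.
- **Checks that disagreed:** The side camera read the plate's top at 49–50 mm instead of 48 mm. That camera read 1–2 mm high throughout. The two cameras also differed by about 1 mm in x before the lift, but the plate went on freely.
- **Other things:** The last full picture showed nothing else on the bench visibly moved.

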